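Clip a key-blank holder onto the display rail

ROBOT

A 6-joint arm with a two-finger parallel gripper is mounted at the origin on the work surface. World frame = base frame: x ahead of the robot, y to its left, z up, the work surface at z = 0. Lengths are in m, angles in rad, forces in N, time in s.
With the tool pointing down it reaches from about 0.3 to 0.75 m from the base axis. Payload 8.5 kg.
Tool frame: the origin (TCP) lies midway between the tips of the shut fingers; the grasp point (between the pads) lies r.grip_point_offset behind it (r.grip_point_offset is the distance from the TCP to the grasp point, in m); z points along the fingers, y is the line along which they close (so a half turn about z gives the same grasp; the last joint's range is limited). The gripper opens to 88 mm and grips with 3 to 60 N. Pads are 18 mm wide; open, the fingers measure 123 mm over their backs; the gripper's body (75 mm by 187 mm) begins 45 mm behind the grasp point.
Start: joints at [-1.451, 0.381, 1.297, -0, 1.464, -0.215], TCP at [0.181, -0.519, 0.239] pointing down, gripper open.
Joint ranges: [-3.11, 3.11], [-0.89, 2.33], [0.22, 2.48], [-1.42, 4.56], [0.17, 2.85], [-2.88, 2.88]. Speed limits (rad/s): [2.39, 2.39, 3.14, 3.14, 3.14, 3.14].

INTERFACE

Orientations are given as a unit quaternion [x, y, z, w].
In Python, from bench import r, vision gives the robot as it stands.
- The arm moves only by the shell command python3 -m inch 'ROWS'. ROWS is JSON, a list of rows, each a list of 3 entries, a list of its own where there are three numbers: the turn, a rotation vector about the world's x, y, z as a fraction of full scale, then the shift along the world's x, y, z as a fraction of full scale, then the opening, from -1 (shut) to 1 (fully open). A call has 1 to 5 rows; each row is the pose to reach, as a shift and turn from the pose commanded when the call began; what a row does not reach only later rows make up. Full scale, the value 1, is 0.75 m for a shift and pi/4 rad for a turn. A row lasts 1/10 s, in which the tool goes at most 50 mm and 8.59 degrees, less where a joint would pass 70% of its speed; a pose out of reach is approached as far as the arm can. A call with a number of a shift or a turn outside -1 to 1 is refused whole. A call with a gripper value outside its range is refused whole. The fingers move at their own pace and stop on an object; the grip force is fixed at half the most. Time passes only in rows, so rows that repeat a pose let the fingers close. It gives the time, the measured TCP pose, the force, the opening and the grip force at its end, in the units of the state.
- r.observe(): the state, without advancing time (a new reading comes with each control period).
- vision.get_image(name): name is "scene" or "top" or "wrist"; returns the picture (420x560x3 uint8, red, green, blue); there is no depth.
- vision.camera_params(name): a dict with "mtx" (3x3 intrinsics, pixels), "origin" and "rotation" of the camera in the world. Camera axes: x right, y up, looking along -z (the intrinsics and any distortion apply to the point x, -y, -z); pixel columns grow to the right and rows downward; lengths in m; the calibration is good to about 2 mm. The wrist camera is an equidistant fisheye: a pixel r from the principal point sees the ray r / f radians off the axis. A picture is of the moment at which its call begins: read the wrist's pose just before it. camera_params takes no time and is no camera call; for the wrist camera it gives the pose at the moment of the call.
- r.sign_off(): hands the job in; it is judged then, once.
The state is a dict: "clock": time; "q": joint angles; "qvel": joint speeds; "effort": joint torques, N m; "position": TCP position; "tcp_rot": TCP orientation; "force": force on the tool from outside, world axes, zero at the start; "moment": the same for the moment, N m; "gripper_width": finger opening in m; "finger_force": force on a finger pad.
Only numpy, scipy, OpenCV 4.12 (cv2) and the standard library are available. Lean on these libraries where they do the work, as an engineer would, in place of code of your own. Each camera call takes 0.05 s, during which the arm holds its last target. There are 200 camera calls.

TASK

Put the loose yellow key-blank holder on the free stretch of the sloping display rail, between the two grey holders with at least 20 mm free on each side: first hook the lip at its red end under the rail's upper edge with its other end still raised, then tilt it down until the black foot clip snaps under the lower edge and it sits flush. Feel your way gently, so that holder and stand are never forced against each other with more than 25 N, leave the padlock, screwdriver and oil can where they are, and let go.

Things in the scene. Friction and masses are not known exactly. Their poses are not given: they have to be found in the camera images.
- holder: Loose yellow key-blank holder, 0.10 to 0.17 kg, lying on its back. Origin: centre of its 36 mm width (y), z 0 = underside; z up, out of its front; +x to its red lip end. Body x -28 to 26, z 11.5 to 54 mm (three brass key heads to 71 mm); its back face z 11.5 mm rests on the rail. At the -x end two feet, x -28 to -24.5 mm, reach z 0. Grip across y near x 0, z 17 to 50 mm.
- lip_tip (a point): Tip of the lip's tongue, upper edge: x 11.5, z 3.5 mm in the holder's frame, axes as the holder's. Lip: wall x 17.5 to 26, z 0 to 11.5 mm, full width; tongue from it towards -x, x 11.5 to 17.5, z 0 to 3.5 mm. So the slot that takes the rail's upper edge is 8 mm high (z 3.5 to 11.5) and 6 mm deep.
- clip_toe (a point): Tip of the black foot clip, x -15.2, z 6.8 mm in the holder's frame when relaxed. 18 mm wide; slides up to 5 mm to holder -x against a spring (1.5 N plus 0.6 N per mm). Its underside ramps from the tip to x -18.2, z 0: tilting the holder down on the rail pushes it back 2.3 mm, then it springs under the rail's lower edge, 1 mm below the flange.
- console: Fixed white display stand on the table, 190 mm (x) x 300 mm (y), with a blue deck that slopes at 15 degrees, high edge (about 80 mm, +x) towards the robot, low edge away. A rail runs across it. Origin: centre of its underside. Clipped on, the holder's axes match the deck's and its back lies on the rail.
- deck: Stand's sloping frame: x up the slope, y along the rail, z square out. Origin: nominal centre of the aluminium rail's top face, 69 mm above the table. Flange x -17.5 to 17.5, z -3 to 0 mm, 280 mm long, on an 18 mm wide web; blue deck at z -21 mm. The rail is screwed tight, but up to 9 mm off nominal in x and 4 mm in z, which this pose does not show: feel for it.
- grey_holder_a: Grey holder with a blue end, fixed on the rail at the stand's +y side (the right as the robot sees it), 66 mm long up the slope, 36 mm wide, straddling the rail; with its key heads it stands 60 mm above the rail's nominal top face. Origin at table height under the rail's centre, axes as the stand's: its y is the middle of its width.
- grey_holder_b: The same on the stand's -y side (the robot's left). The free stretch between the two is 144 to 200 mm wide.
- padlock: Brass padlock lying flat, body 42 x 50 x 22 mm, shackle towards its +x. Origin: centre of the body's underside. Leave alone. The padlock and the yellow holder lie one on each side of the stand, either way round.
- oil_can: Blue can, 48 mm in diameter, 100 mm high, standing to the right of the stand, seen from the robot. Origin: centre of its underside. Leave alone.
- driver: Stubby screwdriver, 120 mm long, red handle, lying on the table to the left of the stand, seen from the robot, along its own x axis; origin under its middle. Leave alone.
Mind the look-alikes: they are no part of the job. Of the things that look like the holder, take the one that is nearest to the robot's base at the start.

How it is judged:
By the outcome, as a careful person would: the job done as asked, in the order asked, and still so for the second after the job is handed in, with the robot touching nothing.
It also fails if it takes over 69 s, if anything falls off the work surface, if the arm or the gripper's body presses on something with over 40 N, if the wrist force passes 120 N, or if a joint passes its speed limit or range.

## Working session

There is one attempt and no reset: what is moved stays moved. The work goes in short steps, Python scripts to look and compute and a shell command to move; the robot and the scene stay as the last step left them, time stands still between calls to the robot, and variables do not carry over. Pictures are saved under pics/ and viewed, at most 10 in all, crops included, and the job is handed in when it is done.

```bash
ls; mkdir -p pics; python3 - <<'E'
from bench import r, vision
import cv2
s=r.observe(); print(s, r.grip_point_offset)
for n in ["scene","top"]:
    cv2.imwrite(f"pics/{n}0.png", vision.get_image(n)[:,:,::-1]); p=vision.camera_params(n); print(n,p)
E
```

```text
pics
{'clock': 0.0, 'q': array([-1.45128113e+00,  3.81183222e-01,  1.29824105e+00, -1.58978509e-05,
        1.46361362e+00, -2.15288822e-01]), 'qvel': array([-1.25347871e-03,  2.14718893e-04,  9.42996958e-05, -7.97598459e-05,
        2.05087256e-03,  2.08933765e-03]), 'effort': array([-2.40323636e-03, -4.37937033e+01, -2.24555558e+01,  7.11660390e-02,
        3.53534531e-02, -1.21599683e-04]), 'position': array([ 0.18068674, -0.5191757 ,  0.23815128]), 'tcp_rot': array([ 9.86020575e-01,  1.66622039e-01,  2.66971653e-05, -7.22171014e-04]), 'force': array([-0.84837641,  0.01853273,  0.09777372]), 'moment': array([-0.03823671,  0.04621564, -0.01077234]), 'finger_force': 0.0, 'gripper_width': 0.08804169339490832} 0.0187
scene {'mtx': array([[494.29428597,   0.        , 274.43181599],
       [  0.        , 494.29428597, 211.75729111],
       [  0.        ,   0.        ,   1.        ]]), 'origin': array([1.16073256, 0.21080477, 1.00933198]), 'rotation': array([0.16518614, 0.26705425, 0.80732182, 0.4996269 ])}
top {'mtx': array([[527.5907665 ,   0.        , 284.32609857],
       [  0.        , 527.5907665 , 204.67479954],
       [  0.        ,   0.        ,   1.        ]]), 'origin': array([ 0.42607901, -0.1029884 ,  1.25570731]), 'rotation': array([ 0.04574531, -0.03273345, -0.6967114 ,  0.71514272])}
```

View pics/top0.png

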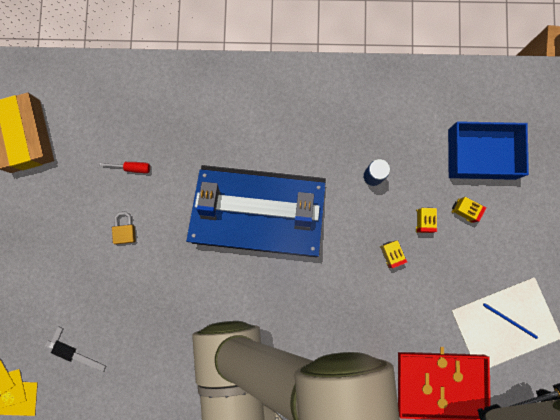

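View pics/scene0.png

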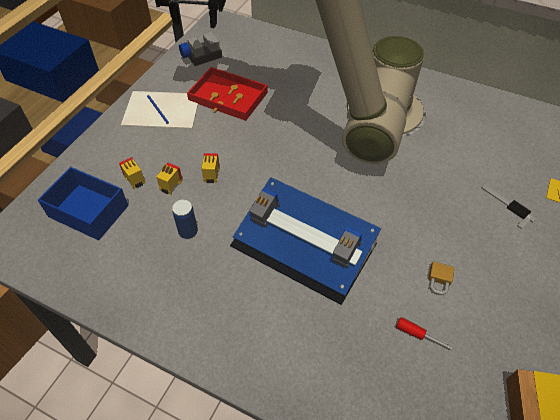

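The two pictures show three look-alike yellow holders, at top-view pixels (395,254), (428,219) and (469,209). The nearest to the base is (395,254), with its red end towards the robot. The stand is around (257,210), the can at (377,172), the padlock at (123,232) and the driver at (125,167).

```bash
cat > h.py <<'E'
import numpy as np, cv2
from scipy.spatial.transform import Rotation as R
def ray(p,uv,fish=False):
    K=p["mtx"]; d=np.array([(uv[0]-K[0,2])/K[0,0],(uv[1]-K[1,2])/K[1,1]])
    if fish:
        t=np.linalg.norm(d)+1e-12; v=np.array([d[0]/t*np.sin(t),-d[1]/t*np.sin(t),-np.cos(t)])
    else: v=np.array([d[0],-d[1],-1])
    return np.array(p["origin"]),R.from_quat(p["rotation"]).apply(v)
def onz(p,uv,z,fish=False):
    o,v=ray(p,uv,fish); return o+v*(z-o[2])/v[2]
def onplane(p,uv,c,n,fish=False):
    o,v=ray(p,uv,fish); return o+v*np.dot(c-o,n)/np.dot(v,n)
def tri(p1,a,p2,b,f1=False,f2=False):
    o1,v1=ray(p1,a,f1);o2,v2=ray(p2,b,f2);v1/=np.linalg.norm(v1);v2/=np.linalg.norm(v2)
    t=np.linalg.lstsq(np.c_[v1,-v2],o2-o1,rcond=None)[0]
    q1=o1+v1*t[0];q2=o2+v2*t[1];return (q1+q2)/2,np.linalg.norm(q1-q2)
def hsv(im): return cv2.cvtColor(im,cv2.COLOR_RGB2HSV)
E
python3 - <<'E'
from h import *; from bench import r,vision
np.set_printoptions(precision=4,suppress=True)
for n in ["top","scene"]:
    im=cv2.imread(f"pics/{n}0.png")[:,:,::-1]; h=hsv(np.ascontiguousarray(im)); p=vision.camera_params(n)
    for name,lo,hi in [("yel",(20,150,100),(33,255,255)),("red",(0,170,120),(6,255,255)),("blue",(105,150,60),(125,255,255)),("rail",(0,0,190),(179,40,255))]:
        m=cv2.inRange(h,lo,hi)
        cs,_=cv2.findContours(m,cv2.RETR_EXTERNAL,cv2.CHAIN_APPROX_NONE)
        for c in cs:
            if cv2.contourArea(c)<15: continue
            rc=cv2.minAreaRect(c); 
            if n=="top" and not(180<rc[0][0]<490 and 100<rc[0][1]<300): continue
            if n=="scene" and not(100<rc[0][0]<400 and 140<rc[0][1]<310): continue
            print(n,name,cv2.contourArea(c),np.round(cv2.boxPoints(rc),1).tolist(), onz(p,rc[0],.054 if name in("yel","red") else .07))
E
```

```text
top yel 293.5 [[382.1000061035156, 245.3000030517578], [397.29998779296875, 239.3000030517578], [404.79998779296875, 257.8999938964844], [389.6000061035156, 264.0]] [ 0.4592 -0.3287  0.054 ]
top yel 288.0 [[420.0, 208.0], [436.0, 208.0], [436.0, 227.0], [420.0, 227.0]] [ 0.5387 -0.4067  0.054 ]
top yel 297.0 [[456.6000061035156, 209.8000030517578], [463.6000061035156, 195.8000030517578], [482.3999938964844, 205.1999969482422], [475.3999938964844, 219.1999969482422]] [ 0.5639 -0.5008  0.054 ]
top red 37.0 [[390.5, 264.79998779296875], [405.5, 258.79998779296875], [406.70001220703125, 261.70001220703125], [391.70001220703125, 267.70001220703125]] [ 0.4333 -0.3404  0.054 ]
top red 43.0 [[421.0, 228.0], [436.0, 228.0], [436.0, 231.0], [421.0, 231.0]] [ 0.5113 -0.4077  0.054 ]
top red 31.5 [[475.79998779296875, 219.39999389648438], [482.6000061035156, 205.8000030517578], [485.3999938964844, 207.1999969482422], [478.6000061035156, 220.8000030517578]] [ 0.5513 -0.5257  0.054 ]
top blue 9338.0 [[186.39999389648438, 241.8000030517578], [194.3000030517578, 168.3000030517578], [325.799987792968
[... 1077 characters left out ...]
e blue 6156.0 [[232.5, 236.8000030517578], [267.8999938964844, 169.3000030517578], [380.20001220703125, 228.10000610351562], [344.8999938964844, 295.6000061035156]] [ 0.5567 -0.0085  0.07  ]
scene rail 74.0 [[349.29998779296875, 261.1000061035156], [356.29998779296875, 248.39999389648438], [361.70001220703125, 251.39999389648438], [354.70001220703125, 264.0]] [0.5662 0.1152 0.07  ]
scene rail 948.0 [[266.6000061035156, 219.8000030517578], [272.79998779296875, 207.39999389648438], [338.3999938964844, 240.1999969482422], [332.20001220703125, 252.60000610351562]] [ 0.5544 -0.0194  0.07  ]
scene rail 195.5 [[173.0, 200.0], [190.0, 200.0], [190.0, 214.0], [173.0, 214.0]] [ 0.6226 -0.3052  0.07  ]
```

```bash
python3 - <<'E'
import cv2
a=cv2.imread("pics/top0.png")
cv2.imwrite("pics/c1.png",cv2.hconcat([cv2.resize(a[155:265,180:340],None,fx=3.5,fy=3.5,interpolation=cv2.INTER_CUBIC),cv2.resize(a[230:285,375:420],(225,385),interpolation=cv2.INTER_CUBIC)]))
E
```

```text
(no output)
```

View pics/c1.png

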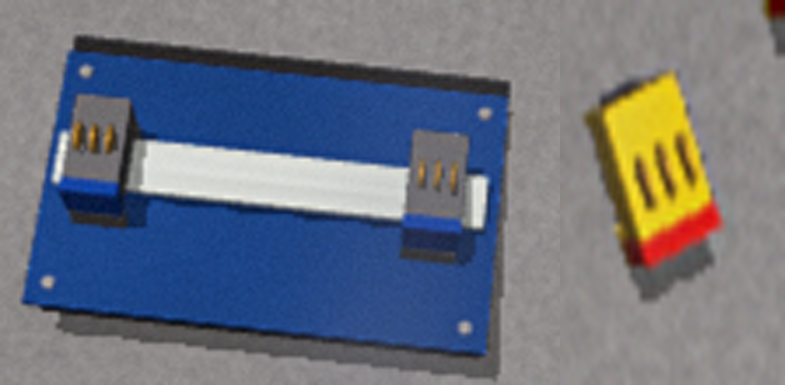

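The crop confirms the rail's free stretch lies between the two grey holders, blue ends towards the robot. The yellow holder is at about (0.45, -0.333), red end towards the robot, and its closing axis is about 5° off the tool's. I'll move above it.

```bash
python3 -m inch '[[[0,0,0.11],[0.36,0.248,-0.05],1],[[0,0,0.11],[0.36,0.248,-0.05],1],[[0,0,0.11],[0.36,0.248,-0.05],1],[[0,0,0.11],[0.36,0.248,-0.05],1],[[0,0,0.11],[0.36,0.248,-0.05],1]]'
python3 - <<'E'
from bench import r; print(r.observe()["position"])
E
```

```text
clock: 0.6
position: [0.3866, -0.377, 0.2099]
tcp_rot: [0.978, 0.209, -0.0, -0.0]
force: [-0.7, -0.7, -0.5]
gripper_width: 0.0884
finger_force: 0.0
[ 0.38656967 -0.37704161  0.20993675]
```

```bash
python3 - <<'E'
from h import *; from bench import r,vision
np.set_printoptions(precision=4,suppress=True)
p=vision.camera_params("top")
# rail direction / centre from edges of the visible piece at z ~.069, gap from grey holders later
im=np.ascontiguousarray(cv2.imread("pics/top0.png")[:,:,::-1]);h=hsv(im)
m=cv2.inRange(h,(0,0,190),(179,40,255))
up=[];lo=[]
for u in range(226,290):
    v=np.where(m[180:230,u])[0]+180; up.append((u,v.min()-.5));lo.append((u,v.max()+.5))
for nm,e in(("far",up),("near",lo)):
    W=np.array([onz(p,q,.069-.0045*(1 if nm=="far" else -1))for q in e]); f=np.polyfit(W[:,1],W[:,0],1); print(nm,f,np.degrees(np.arctan(f[0])),np.std(W[:,0]-np.polyval(f,W[:,1])),W[0,:2],W[-1,:2])
b=cv2.inRange(h,(105,150,40),(125,255,255)); b=cv2.morphologyEx(b[150:270,170:345],cv2.MORPH_CLOSE,np.ones((25,25)))
c=max(cv2.findContours(b,0,1)[0],key=cv2.contourArea); a=cv2.approxPolyDP(c,6,True)[:,0]+[170,150]
for q in a: print(q,onz(p,q,.03 if q[1]<200 else .079)) 
E
```

```text
far [0.0861 0.5723] 4.922855260955263 0.0007025528346356748 [0.5763 0.0544] [ 0.5639 -0.0897]
near [0.0826 0.5392] 4.721301252594959 0.0006690692723725851 [0.5434 0.0519] [ 0.5311 -0.0906]
[200 170] [0.6398 0.1228 0.03  ]
[187 241] [0.4699 0.1357 0.079 ]
[318 255] [ 0.4466 -0.1573  0.079 ]
[324 183] [ 0.6159 -0.1702  0.03  ]
```

```bash
python3 -m inch '[[[0,0,0],[0.085,0.058,-0.01],1],[[0,0,0],[0.085,0.058,-0.01],1],[[0,0,0],[0.085,0.058,-0.01],1]]'
python3 - <<'E'
from h import *; from bench import r,vision
np.set_printoptions(precision=4,suppress=True)
s=r.observe();p=vision.camera_params("wrist");im=vision.get_image("wrist")
cv2.imwrite("pics/w1.png",im[:,:,::-1]);print(s["position"],s["tcp_rot"],p)
import pickle;pickle.dump((s,p),open("w1.pkl","wb"))
E
```

```text
clock: 0.9
position: [0.451, -0.3326, 0.202]
tcp_rot: [0.977, 0.211, -0.0, -0.001]
force: [-0.6, 0.3, 0.2]
gripper_width: 0.088
finger_force: 0.0
[ 0.451  -0.3326  0.202 ] [ 0.9774  0.2112 -0.0001 -0.0008] {'mtx': array([[325.1923,   0.    , 283.1203],
       [  0.    , 325.1923, 207.5833],
       [  0.    ,   0.    ,   1.    ]]), 'origin': array([ 0.5176, -0.3033,  0.3491]), 'rotation': array([-0.1205,  0.0785, -0.5358,  0.832 ])}
```

View pics/w1.png

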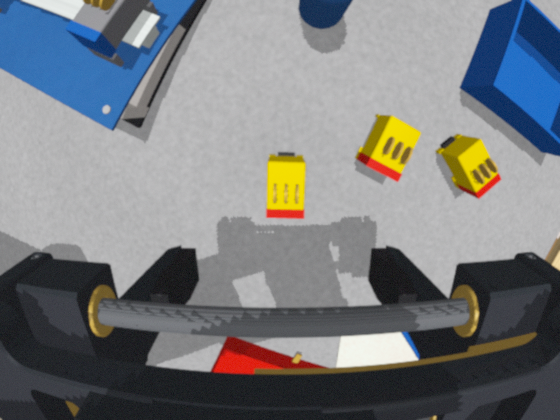

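The wrist view shows the target holder at about (286,186), red end down at row 213, nearly aligned with the image. Next I'll measure its top face.

```bash
python3 - <<'E'
from h import *; import pickle
np.set_printoptions(precision=4,suppress=True)
s,p=pickle.load(open("w1.pkl","rb"))
im=np.ascontiguousarray(cv2.imread("pics/w1.png")[:,:,::-1]);h=hsv(im)
m=cv2.inRange(h,(20,140,90),(34,255,255))|cv2.inRange(h,(0,170,100),(6,255,255)); m=cv2.morphologyEx(m[130:235,240:330],cv2.MORPH_CLOSE,np.ones((9,9)))
c=max(cv2.findContours(m,0,1)[0],key=cv2.contourArea)
b=cv2.boxPoints(cv2.minAreaRect(c))+[240,130]
print(b)
# per-row edges
for v in (160,170,180,190,200,210):
    u=np.where(m[v-130])[0]+240; a,bb=onz(p,(u.min()-.5,v),.054,1),onz(p,(u.max()+.5,v),.054,1); print(v,u.min(),u.max(),a,bb,np.linalg.norm(a-bb))
for u in(270,278,286,294,302):
    v=np.where(m[:,u-240])[0]+130; a,bb=onz(p,(u,v.min()-.5),.054,1),onz(p,(u,v.max()+.5),.054,1); d=bb-a;print(u,v.min(),v.max(),a,bb,np.linalg.norm(d),np.degrees(np.arctan2(d[1],d[0])))
E
```

```text
[[265.1707 216.2204]
 [267.3656 154.7631]
 [305.3529 156.1198]
 [303.158  217.5771]]
160 269 303 [ 0.4735 -0.3083  0.054 ] [ 0.4867 -0.3374  0.054 ] 0.0319988791293083
170 267 304 [ 0.4642 -0.3104  0.054 ] [ 0.4787 -0.3422  0.054 ] 0.0349642909290796
180 267 304 [ 0.4556 -0.3141  0.054 ] [ 0.4702 -0.3462  0.054 ] 0.03520639823252461
190 267 304 [ 0.4469 -0.318   0.054 ] [ 0.4615 -0.3503  0.054 ] 0.03547400056536577
200 267 303 [ 0.438  -0.3219  0.054 ] [ 0.4524 -0.3536  0.054 ] 0.03482429790831465
210 267 302 [ 0.429  -0.3258  0.054 ] [ 0.4431 -0.3569  0.054 ] 0.03418567194289545
270 155 216 [ 0.4787 -0.3074  0.054 ] [ 0.4244 -0.3315  0.054 ] 0.059333769038123214 -156.12885229278322
278 156 216 [ 0.4808 -0.3145  0.054 ] [ 0.4276 -0.3384  0.054 ] 0.058380320993904465 -155.78897256557573
286 156 216 [ 0.4838 -0.3211  0.054 ] [ 0.4307 -0.3454  0.054 ] 0.0583745626048527 -155.44707659855632
294 156 217 [ 0.4869 -0.3277  0.054 ] [ 0.433  -0.3527  0.054 ] 0.0593995866862749 -155.10310790032005
302 156 217 [ 0.4899 -0.3344  0.054 ] [ 0.4362 -0.3597  0.054 ] 0.0594446931411231 -154.7591883504449
```

```bash
python3 -m inch '[[[0,0,0],[0.005,-0.0023,-0.1],1],[[0,0,0],[0.005,-0.0023,-0.16],1],[[0,0,0],[0.005,-0.0023,-0.2],1],[[0,0,0],[0.005,-0.0023,-0.23],1],[[0,0,0],[0.005,-0.0023,-0.2413],1]]'
python3 -m inch '[[[0,0,0],[0,0,0],0.2],[[0,0,0],[0,0,0],-0.05],[[0,0,0],[0,0,0],-0.2],[[0,0,0],[0,0,0],-1],[[0,0,0],[0,0,0],-1]]'
python3 -m inch '[[[0,0,0],[0,0,0],-1],[[0,0,0],[0,0,0],-1],[[0,0,0],[0,0,0],-1],[[0,0,0],[0,0,0],-1],[[0,0,0],[0,0,0],-1]]'
```

```text
clock: 1.45
position: [0.451, -0.3369, 0.0196]
tcp_rot: [0.978, 0.208, -0.001, -0.002]
force: [0.1, -0.1, 0.1]
gripper_width: 0.0881
finger_force: 0.0
clock: 1.95
position: [0.453, -0.337, 0.0226]
tcp_rot: [0.978, 0.209, 0.0, 0.001]
force: [1.1, -0.2, -0.0]
gripper_width: 0.0502
finger_force: 0.0
clock: 2.45
position: [0.4527, -0.3366, 0.022]
tcp_rot: [0.978, 0.209, -0.0, -0.0]
force: [-0.6, 2.9, 4.4]
gripper_width: 0.036
finger_force: 29.9
```

```bash
cat > plan.py <<'E'
from h import *
np.set_printoptions(precision=4,suppress=True)
sy=np.radians(175.2); sl=np.radians(15)
ex=np.array([np.cos(sy),np.sin(sy),0]); ey=np.array([-ex[1],ex[0],0])
ux=ex*np.cos(sl)+[0,0,np.sin(sl)]; uz=-ex*np.sin(sl)+[0,0,np.cos(sl)]
C0=np.array([.5544,-.016,.069]); T=(2.8e-3,22e-3)     # rail centre, TCP in holder x,z
def rot2(t): return np.array([[np.cos(t),np.sin(t)],[-np.sin(t),np.cos(t)]]) # -x end up
H={"body":[(-28,11.5),(26,11.5),(26,54),(-28,54)],"wall":[(17.5,0),(26,0),(26,11.5),(17.5,11.5)],"tongue":[(11.5,0),(17.5,0),(17.5,3.5),(11.5,3.5)],
 "feet":[(-28,0),(-24.5,0),(-24.5,11.5),(-28,11.5)],"clip":[(-15.2,6.8),(-18.2,0),(-23,0),(-23,6.8)]}
S={"flange":[(-17.5,-3),(17.5,-3),(17.5,0),(-17.5,0)],"web":[(-9,-21),(9,-21),(9,-3),(-9,-3)],"deck":[(-90,-25),(90,-25),(90,-21),(-90,-21)]}
def clear(o,th):  # o: holder origin in rail frame, mm; returns clearance per part
    out={}
    for k,h in H.items():
        a=(np.array(h)@rot2(np.radians(th)).T+o).astype(np.float32)
        for n,s in S.items():
            if n=="flange" or (k=="tongue") or n=="deck":
                s=np.array(s,np.float32)
                d=min([-cv2.pointPolygonTest(s,tuple(map(float,q)),True)for q in a]+[-cv2.pointPolygonTest(a,tuple(map(float,q)),True)for q in s])
                out[k+"/"+n]=round(d,1)
    return {k:v for k,v in out.items() if v<3}
def tcp(o,th,C=C0):
    p=np.array(o)+rot2(np.radians(th))@(np.array(T)*1e3); return C+ux*p[0]*1e-3+uz*p[1]*1e-3
def orient(th):
    w=R.from_rotvec(ey*np.radians(th)); hx=w.apply(ux); hz=w.apply(uz)
    return R.from_matrix(np.c_[-hx,ey,-hz])   # tool x=-holder x, y=+-, z down
def atE(d,g,th): # origin so that flange top upper corner sits at holder x=17.5-d, z=11.5-g
    return np.array([17.5,0])-rot2(np.radians(th))@np.array([17.5-d,11.5-g])
def delta(pos,q,o,th,C=C0):
    t=tcp(o,th,C); rv=(orient(th)*R.from_quat(q).inv()).as_rotvec()
    return t,(t-pos)/.75,rv/(np.pi/4)
E
python3 - <<'E'
from plan import *; from bench import r
s=r.observe(); print(s["clock"],s["position"])
print((orient(0).as_matrix()),np.linalg.det(orient(0).as_matrix()))
for th in(24,27,30):
    for d,g in((10,25),(10,0),(7,1),(5,1.5),(3.5,1.5),(2.5,1.5)): print(th,d,g,clear(atE(d,g,th),th))
for th in(20,15,10,5,0): print(th,[ (d,clear(atE(d,.3,th),th)) for d in(.5,1.5)])
th=27
print(delta(s["position"],s["tcp_rot"],atE(10,25,th),th))
E
```

```text
2.45 [ 0.4527 -0.3366  0.022 ]
[[ 0.9625 -0.0837 -0.2579]
 [-0.0808 -0.9965  0.0217]
 [-0.2588 -0.     -0.9659]] 1.0000000000000004
24 10 25 {}
24 10 0 {'body/flange': 0.0, 'feet/flange': 2.5, 'clip/flange': -0.1}
24 7 1 {'body/flange': 1.0, 'clip/flange': 2.1}
24 5 1.5 {'body/flange': 1.5, 'tongue/flange': 2.5}
24 3.5 1.5 {'body/flange': 1.5, 'wall/flange': 2.3, 'tongue/flange': 1.9, 'tongue/web': 2.1}
24 2.5 1.5 {'body/flange': 1.5, 'wall/flange': 1.3, 'tongue/flange': 1.5, 'tongue/web': 1.2}
27 10 25 {}
27 10 0 {'body/flange': -0.0, 'wall/deck': 2.4, 'clip/flange': 1.4}
27 7 1 {'body/flange': 1.0}
27 5 1.5 {'body/flange': 1.5, 'tongue/flange': 2.3}
27 3.5 1.5 {'body/flange': 1.5, 'wall/flange': 2.1, 'tongue/flange': 1.7, 'tongue/web': 1.7}
27 2.5 1.5 {'body/flange': 1.5, 'wall/flange': 1.1, 'tongue/flange': 1.2, 'tongue/web': 0.8}
30 10 25 {}
30 10 0 {'body/flange': 0.0, 'wall/deck': 1.8, 'clip/flange': 2.9}
30 7 1 {'body/flange': 1.0}
30 5 1.5 {'body/flange': 1.5, 'tongue/flange': 2.1, 'tongue/web': 2.6}
30 3.5 1.5 {'body/flange': 1.5, 'wall/flange': 2.0, 'tongue/flange': 1.4, 't
[... 409 characters left out ...]
lip/flange': 0.4}), (1.5, {'body/flange': 0.3, 'wall/flange': 0.7, 'tongue/web': 1.3, 'clip/flange': -0.5})]
10 [(0.5, {'body/flange': 0.3, 'wall/flange': -0.0, 'tongue/web': 1.1, 'clip/flange': -1.4}), (1.5, {'body/flange': 0.3, 'wall/flange': 1.0, 'tongue/web': 2.1, 'clip/flange': -1.7})]
5 [(0.5, {'body/flange': 0.3, 'wall/flange': 0.2, 'tongue/web': 2.0, 'clip/flange': -1.5}), (1.5, {'body/flange': 0.3, 'wall/flange': 1.2, 'clip/flange': -1.6})]
0 [(0.5, {'body/flange': 0.3, 'wall/flange': 0.5, 'clip/flange': 1.4}), (1.5, {'body/flange': 0.3, 'wall/flange': 1.5, 'clip/flange': 1.4})]
(array([ 0.5348, -0.0144,  0.1092]), array([0.1094, 0.4296, 0.1163]), array([ 0.0448, -0.2657, -0.6406]))
```

```bash
python3 - <<'E'
from plan import *; from bench import vision
P={n:vision.camera_params(n) for n in("top","scene")}
def pts(n,u0,u1,cond,v0,v1,which,sub=0):
    im=np.ascontiguousarray(cv2.imread(f"pics/{n}0.png")[:,:,::-1]); g=im[:,:,0].astype(float) # red channel: white rail high, blue deck low
    out=[]
    for u in range(u0,u1):
        l,h=cond(u); col=g[l:h,u]; mid=(col.max()+col.min())/2
        on=np.where(col>mid)[0]; k=on[0] if which=="first" else on[-1]
        kk=k-1 if which=="first" else k
        a,b=col[kk],col[kk+1]; out.append((u,l+kk+(mid-a)/(b-a)))
    return np.array(out)
T1=pts("top",228,288,lambda u:(int(203+(u-220)*.1),int(228+(u-220)*.1)),0,0,"last")
T2=pts("top",228,288,lambda u:(int(182+(u-220)*.1),int(205+(u-220)*.1)),0,0,"first")
S1=pts("scene",282,330,lambda u:(int(200+(u-270)*.5),int(213+(u-270)*.5)),0,0,"first")
S2=pts("scene",282,330,lambda u:(int(212+(u-270)*.5),int(232+(u-270)*.5)),0,0,"last")
for nm,A,B in(("near",T1,S1),("far",T2,S2)):
    fa=np.polyfit(A[:,0],A[:,1],1);fb=np.polyfit(B[:,0],B[:,1],1);print(nm,fa,fb,np.std(A[:,1]-np.polyval(fa,A[:,0])),np.std(B[:,1]-np.polyval(fb,B[:,0])))
    o,v1=ray(P["top"],(228,np.polyval(fa,228)));_,v2=ray(P["top"],(288,np.polyval(fa,288)));n=np.cross(v1,v2)
    L=np.array([onplane(P["scene"],(u,np.polyval(fb,u)),o,n) for u in(284,306,328)]);print(L)
    f=np.polyfit(L[:,1],L[:,0],1);print("x at y=-.016",np.polyval(f,-.016),np.degrees(np.arctan(f[0])))
E
```

```text
near [  0.1066 185.9827] [ 0.4841 75.5088] 0.06726219745165439 0.14343541028137152
[[ 0.5316 -0.0778  0.073 ]
 [ 0.5364 -0.0188  0.0728]
 [ 0.541   0.0384  0.0727]]
x at y=-.016 0.5366131362669877 4.651271146122731
far [  0.1081 170.5802] [ 0.5004 87.1269] 0.11200131305216772 0.048326732709073124
[[ 0.5679 -0.0601  0.0642]
 [ 0.5728 -0.0019  0.064 ]
 [ 0.5776  0.0546  0.0637]]
x at y=-.016 0.5716223515007535 4.804391444188265
```

Both views agree on the rail: its upper edge is near (0.5366, -0.016, 0.073), within 1 mm of the expected width and slope. Now I'll lift and carry the holder.

```bash
sed -i 's/C0=np.array(.*)  /C0=np.array([.5540,-.016,.0685]);/;s/radians(175.2)/radians(175.3)/' plan.py; sed -i 's/^C0=.*/C0=np.array([.5540,-.016,.0685]); T=(2.8e-3,22e-3)/' plan.py; grep -n "C0=\|sy=" plan.py
python3 -m inch '[[[0,0,0],[0,0,0.03],-1],[[0,0,0],[0,0,0.09],-1],[[0,0,0],[0,0,0.155],-1],[[0,0,0],[0,0,0.22],-1],[[0,0,0],[0,0,0.26],-1]]'
python3 -m inch '[[[0.01,-0.07,-0.16],[0.02,0.067,0],-1],[[0.02,-0.14,-0.32],[0.04,0.13,0],-1],[[0.03,-0.2,-0.48],[0.06,0.195,0],-1],[[0.045,-0.266,-0.64],[0.08,0.26,0],-1],[[0.045,-0.266,-0.64],[0.1,0.32,0],-1]]'
python3 -m inch '[[[0,0,0],[0.005,0.055,0],-1],[[0,0,0],[0.01,0.11,0],-1],[[0,0,0],[0.01,0.11,0],-1],[[0,0,0],[0.01,0.11,0],-1]]'
python3 - <<'E'
from plan import *; from bench import r
s=r.observe(); print(s["position"],s["force"],(orient(26)*R.from_quat(s["tcp_rot"]).inv()).as_rotvec(True))
print(delta(s["position"],s["tcp_rot"],atE(9,20,26),26)); print(clear(atE(9,0,26),26))
E
```

```text
3:sy=np.radians(175.3); sl=np.radians(15)
6:C0=np.array([.5540,-.016,.0685]); T=(2.8e-3,22e-3)
clock: 2.95
position: [0.4531, -0.3373, 0.2204]
tcp_rot: [0.978, 0.209, 0.001, 0.002]
force: [1.0, -1.8, -1.8]
gripper_width: 0.0358
finger_force: 29.9
clock: 3.45
position: [0.5268, -0.0962, 0.2167]
tcp_rot: [0.994, -0.044, 0.105, 0.004]
force: [1.1, -0.5, -1.9]
gripper_width: 0.0358
finger_force: 29.9
clock: 3.85
position: [0.5348, -0.0151, 0.2166]
tcp_rot: [0.994, -0.04, 0.104, 0.005]
force: [-0.1, 0.1, -1.4]
gripper_width: 0.0355
finger_force: 29.9
[ 0.5348 -0.0151  0.2166] [-0.0681  0.1358 -1.351 ] [ 0.1184  0.9883 -0.0308]
(array([ 0.5369, -0.0146,  0.1041]), array([ 0.0028,  0.0007, -0.15  ]), array([ 0.0026,  0.022 , -0.0007]))
{'body/flange': 0.0, 'clip/flange': 1.4}
```

```bash
python3 -m inch '[[[0.0026,0.022,0],[0.003,0,-0.05],-1],[[0.0026,0.022,0],[0.003,0,-0.1],-1],[[0.0026,0.022,0],[0.003,0,-0.13],-1],[[0.0026,0.022,0],[0.003,0,-0.15],-1],[[0.0026,0.022,0],[0.003,0,-0.15],-1]]'
python3 - <<'E'
from plan import *; from bench import r,vision
import pickle
p=vision.camera_params("wrist")
I={n:vision.get_image(n)[:,:,::-1] for n in("wrist","scene","top")}
for n in I: cv2.imwrite(f"pics/{n}2.png",I[n])
s=r.observe();pickle.dump((s,p),open("w2.pkl","wb")); print(s["position"],s["force"],delta(s["position"],s["tcp_rot"],atE(9,10,26),26))
z=lambda a,w,h:cv2.resize(a,(w,h),interpolation=cv2.INTER_CUBIC)
cv2.imwrite("pics/m2.png",cv2.hconcat([z(I["wrist"],533,400),z(I["scene"][150:310,225:385][:, :107],267,400)]))
cv2.imwrite("pics/s2.png",z(I["scene"][160:310,220:390],680,600))
E
```

```text
clock: 4.35
position: [0.5362, -0.017, 0.1023]
tcp_rot: [0.995, -0.043, 0.094, 0.004]
force: [-0.2, -0.2, -0.5]
gripper_width: 0.0358
finger_force: 29.9
[ 0.5376 -0.0166  0.1052] [ 0.0084 -0.4082 -1.4063] (array([ 0.5388, -0.0148,  0.0942]), array([ 0.0017,  0.0025, -0.0146]), array([0.0002, 0.0022, 0.0031]))
```

View pics/wrist2.png

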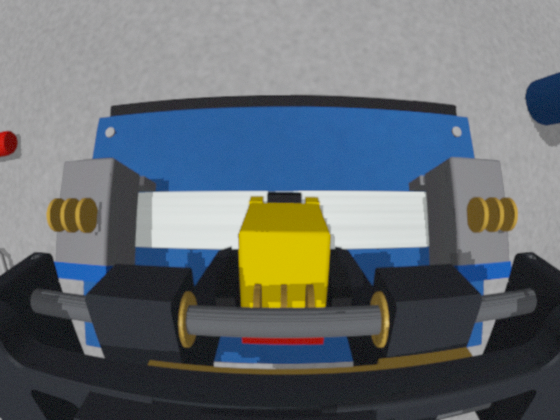

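View pics/s2.png

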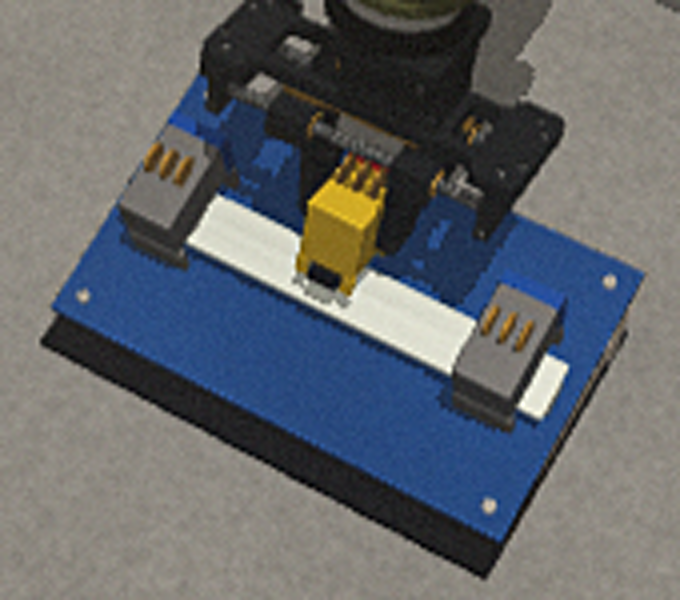

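The pictures show the holder held centrally above the free stretch. In the wrist view the rail is at rows 192–248 and the top edge of the holder's -x end at about row 237. Next I'll check where it sits in the hand.

```bash
python3 - <<'E'
from plan import *; import pickle
s,p=pickle.load(open("w2.pkl","rb")); im=cv2.imread("pics/wrist2.png")
print([tuple(im[v,262]) for v in range(194,250,4)])
g=im[:,255:315,2].astype(float).mean(1); dg=np.diff(g); k=[v for v in np.argsort(-abs(dg))[:80] if 195<v<260]; print([(v,round(dg[v],1)) for v in k[:6]])
q=R.from_quat(s["tcp_rot"]); hx=-q.apply([1,0,0]); hz=-q.apply([0,0,1])
for v in(k[0],k[1],k[2]):
  for zz in(11.5,54):
    w=onplane(p,(284.5,v+.5),s["position"]+hz*(zz-22)*1e-3,hz,True); print(v,zz,"holder x from TCP",np.dot(w-s["position"],hx)*1e3)
# rail edges in wrist view (left piece), points on the rail plane
c=im[150:270,185:225,2].astype(float).mean(1); d=np.diff(c); a,b=np.argmax(d)+150.5,np.argmin(d)+150.5
for v in(a,b):
    w=onplane(p,(205,v),C0,uz,True); print(v,w,"rail x",np.dot(w-C0,ux)*1e3)
E
```

```text
[(np.uint8(218), np.uint8(221), np.uint8(217)), (np.uint8(67), np.uint8(139), np.uint8(154)), (np.uint8(21), np.uint8(139), np.uint8(161)), (np.uint8(0), np.uint8(130), np.uint8(149)), (np.uint8(0), np.uint8(130), np.uint8(151)), (np.uint8(0), np.uint8(132), np.uint8(153)), (np.uint8(0), np.uint8(132), np.uint8(154)), (np.uint8(0), np.uint8(134), np.uint8(154)), (np.uint8(0), np.uint8(133), np.uint8(153)), (np.uint8(0), np.uint8(138), np.uint8(158)), (np.uint8(0), np.uint8(193), np.uint8(216)), (np.uint8(0), np.uint8(193), np.uint8(216)), (np.uint8(0), np.uint8(192), np.uint8(215)), (np.uint8(0), np.uint8(194), np.uint8(217))]
[(np.int64(201), np.float64(24.2)), (np.int64(202), np.float64(23.8)), (np.int64(231), np.float64(20.2)), (np.int64(230), np.float64(15.8)), (np.int64(232), np.float64(13.1)), (np.int64(196), np.float64(-6.7))]
201 11.5 holder x from TCP -28.567312751862012
201 54 holder x from TCP -40.58581271247018
202 11.5 holder x from TCP -28.053208683290904
202 54 holder x from TCP -40.21297548242962
231 11.5 holder x from TCP -12.698623312404912
231 54 holder x from TCP -29.07756258050034
190.5 [0.5753 0.0272 0.0637] rail x -18.353871036887455
248.5 [0.5409 0.029  0.073 ] rail x 17.314907477851786
```

```bash
sed -i 's/T=(2.8e-3/T=(0.8e-3/' plan.py; cat > st.py <<'E'
import sys; from plan import *; from bench import r
s=r.observe(); q=R.from_quat(s["tcp_rot"]); D=s["position"]-C0
hx=-q.apply([1,0,0]); th=np.degrees(np.arcsin(-hx[2]))+15   # tilt from deck
p=np.array([D@ux,D@uz])*1e3; o=p-rot2(np.radians(th))@(np.array(T)*1e3)
e=rot2(np.radians(th)).T@(np.array([17.5,0])-o)
f=s["force"]; print("t",s["clock"],"th %.1f d %.1f g %.1f y %.1f"%(th,17.5-e[0],11.5-e[1],D@ey*1e3),"F ux,uy,uz",f@ux,f@ey,f@uz, "M",s["moment"])
for a in sys.argv[1:]:
    d,g,t=map(float,a.split(",")); _,sh,tu=delta(s["position"],s["tcp_rot"],atE(d,g,t),t); print(a,"turn",tu,"shift",sh,clear(atE(d,g,t),t))
print("1mm ux",ux/750,"uz",uz/750)
E
python3 st.py 8.5,3,26
```

```text
t 4.5 th 26.1 d 9.9 g 21.0 y 2.0 F ux,uy,uz -0.404344507884789 0.4061647063015212 -1.3475627445978429 M [0.0825 0.1706 0.0061]
8.5,3,26 turn [0.0002 0.0022 0.0031] shift [ 0.0067  0.0021 -0.0231] {'tongue/flange': 2.6}
1mm ux [-0.0013  0.0001  0.0003] uz [ 0.0003 -0.      0.0013]
```

```bash
python3 -m inch '[[[0,0,0],[0.0035,0.001,-0.012],-1],[[0,0.002,0.003],[0.0067,0.002,-0.0231],-1],[[0,0.002,0.003],[0.0067,0.002,-0.0231],-1],[[0,0.002,0.003],[0.0067,0.002,-0.0231],-1],[[0,0.002,0.003],[0.0067,0.002,-0.0231],-1]]'; python3 st.py | head -1
for i in 1; do python3 -m inch '[[[0,0,0],[-0.0002,0,-0.001],-1],[[0,0,0],[-0.0002,0,-0.001],-1],[[0,0,0],[-0.0002,0,-0.001],-1]]'; done; python3 st.py | head -1
```

```text
clock: 5.0
position: [0.5422, -0.0141, 0.0872]
tcp_rot: [0.995, -0.04, 0.095, 0.004]
force: [-0.5, -0.1, -1.0]
gripper_width: 0.0358
finger_force: 29.9
t 5.0 th 25.9 d 9.1 g 2.5 y -0.9 F ux,uy,uz 0.25261722602123415 0.1708902892025845 -1.0697952801222854 M [ 0.0442  0.1273 -0.0156]
clock: 5.3
position: [0.5419, -0.0141, 0.0864]
tcp_rot: [0.995, -0.04, 0.095, 0.004]
force: [-1.1, 0.1, -0.9]
gripper_width: 0.0357
finger_force: 29.9
t 5.3 th 25.9 d 9.5 g 1.7 y -0.9 F ux,uy,uz 0.8754903233880417 -0.05501138843170973 -1.1713466605242095 M [0.0395 0.0972 0.0152]
```

```bash
python3 -m inch '[[[0,0,0],[0.0002,0,-0.001],-1],[[0,0,0],[0.0002,0,-0.001],-1],[[0,0,0],[0.0002,0,-0.001],-1]]' | grep -E "^(pos|force)"; python3 st.py | head -1
python3 -m inch '[[[0,0,0],[0.0002,0,-0.001],-1],[[0,0,0],[0.0002,0,-0.001],-1],[[0,0,0],[0.0002,0,-0.001],-1]]' | grep -E "^(pos|force)"; python3 st.py | head -1
```

```text
position: [0.5421, -0.0141, 0.0855]
force: [-0.1, -0.3, -1.3]
t 5.6 th 25.9 d 9.6 g 0.8 y -0.9 F ux,uy,uz -0.2328326550543652 0.2665095665870702 -1.3218625148885157 M [0.0331 0.1672 0.007 ]
position: [0.5422, -0.0142, 0.0848]
force: [-0.2, 0.3, -2.0]
t 5.9 th 25.9 d 9.5 g 0.1 y -0.9 F ux,uy,uz -0.27107428410264295 -0.25802125562383105 -1.9827754261438895 M [ 0.0564  0.1675 -0.0043]
```

```bash
python3 -m inch '[[[0,0,0],[0.0002,0,-0.001],-1],[[0,0,0],[0.0002,0,-0.001],-1],[[0,0,0],[0.0002,0,-0.001],-1]]' | grep -E "^(pos|force)"; python3 st.py | head -1
python3 -m inch '[[[0,0,0],[0.0002,0,-0.0007],-1],[[0,0,0],[0.0002,0,-0.0007],-1],[[0,0,0],[0.0002,0,-0.0007],-1]]' | grep -E "^(pos|force)"; python3 st.py | head -1
```

```text
position: [0.5423, -0.0141, 0.084]
force: [-0.8, -0.6, -0.6]
t 6.2 th 25.9 d 9.6 g -0.7 y -0.9 F ux,uy,uz 0.610378632107499 0.67848239354324 -0.7682865325879173 M [ 0.0017  0.1105 -0.0221]
position: [0.5425, -0.0141, 0.0835]
force: [-0.4, -0.7, -1.8]
t 6.5 th 25.9 d 9.5 g -1.2 y -0.9 F ux,uy,uz -0.17520577936549198 0.7590067593251505 -1.775386157148566 M [ 0.0553  0.1173 -0.0044]
```

```bash
python3 -m inch '[[[0,0,0],[0.0002,0,-0.0008],-1],[[0,0,0],[0.0002,0,-0.0008],-1],[[0,0,0],[0.0002,0,-0.0008],-1]]' | grep -E "^(force)"; python3 st.py | head -1
python3 -m inch '[[[0,0,0],[0.0002,0,-0.0008],-1],[[0,0,0],[0.0002,0,-0.0008],-1],[[0,0,0],[0.0002,0,-0.0008],-1]]' | grep -E "^(force)"; python3 st.py | head -1
```

```text
force: [-1.3, 0.5, 3.0]
t 6.8 th 25.9 d 9.4 g -1.6 y -0.9 F ux,uy,uz 2.0818161055229 -0.3959038816818367 2.589954380815825 M [0.0399 0.3183 0.01  ]
force: [-3.9, 1.1, 9.1]
t 7.1 th 26.0 d 9.3 g -1.8 y -0.9 F ux,uy,uz 6.226433263814626 -0.8089659924832562 7.742203696003686 M [ 0.0495  0.5234 -0.0018]
```

Contact came softly, at about 1.5 mm below the vision estimate. I'll back off about 1.8 mm and slide in along the holder's axis, watching for the depth at which it touches.

```bash
python3 -m inch '[[[0,0,0],[-0.0005,0,0.0024],-1],[[0,0,0],[-0.0005,0,0.0024],-1],[[0,0,0],[-0.0005,0,0.0024],-1]]' | grep -E "^(force)"; python3 st.py | head -1
python3 -m inch '[[[0,0,0],[0.0013,-0.0001,0.0002],-1],[[0,0,0],[0.0026,-0.0002,0.0005],-1],[[0,0,0],[0.0026,-0.0002,0.0005],-1]]' | grep -E "^(force)"; python3 st.py | head -1
python3 -m inch '[[[0,0,0],[0.0013,-0.0001,0.0002],-1],[[0,0,0],[0.0013,-0.0001,0.0002],-1],[[0,0,0],[0.0013,-0.0001,0.0002],-1]]' | grep -E "^(force)"; python3 st.py | head -1
```

```text
force: [-0.9, 0.2, -1.2]
t 7.4 th 25.9 d 9.5 g -0.8 y -0.9 F ux,uy,uz 0.6322207376807449 -0.16841969507912108 -1.3677587657672476 M [0.0349 0.1896 0.0234]
force: [0.4, -0.3, -1.3]
t 7.7 th 25.9 d 7.3 g -0.7 y -0.9 F ux,uy,uz -0.8018519815364751 0.2588074580112566 -1.1770050628180773 M [ 0.0263  0.1213 -0.0016]
force: [-0.4, 0.6, -0.7]
t 8.0 th 25.9 d 6.5 g -0.7 y -0.9 F ux,uy,uz 0.2891150838483554 -0.5348132988338559 -0.7804420386575242 M [ 0.061   0.076  -0.0288]
```

```bash
for k in 1; do python3 -m inch '[[[0,0,0],[0.0013,-0.0001,0.0002],-1],[[0,0,0],[0.0013,-0.0001,0.0002],-1]]' | grep -E "^(force)"; python3 st.py | head -1
python3 -m inch '[[[0,0,0],[0.0013,-0.0001,0.0002],-1],[[0,0,0],[0.0013,-0.0001,0.0002],-1]]' | grep -E "^(force)"; python3 st.py | head -1; done
```

```text
force: [-0.3, -0.3, -1.0]
t 8.2 th 25.9 d 5.3 g -0.7 y -0.9 F ux,uy,uz 0.0459533918611633 0.35154681913035873 -1.0567940867954524 M [ 0.0449  0.1498 -0.0014]
force: [0.3, -0.3, -1.1]
t 8.4 th 25.9 d 4.4 g -0.7 y -0.9 F ux,uy,uz -0.6250783057356096 0.2345800644574862 -0.9694882459805783 M [ 0.0548  0.1334 -0.0121]
```

```bash
python3 -m inch '[[[0,0,0],[0.001,-0.0001,0.0002],-1],[[0,0,0],[0.001,-0.0001,0.0002],-1]]' | grep -E "^(force)"; python3 st.py | head -1
python3 -m inch '[[[0,0,0],[0.001,-0.0001,0.0002],-1],[[0,0,0],[0.001,-0.0001,0.0002],-1]]' | grep -E "^(force)"; python3 st.py | head -1
```

```text
force: [-0.1, 0.7, -2.0]
t 8.6 th 25.9 d 3.6 g -0.7 y -0.9 F ux,uy,uz -0.40529958948018685 -0.6959264854239231 -1.974310830182238 M [ 0.032   0.1879 -0.0181]
force: [0.7, 0.8, -1.4]
t 8.8 th 25.9 d 2.9 g -0.7 y -0.9 F ux,uy,uz -0.9844628094913261 -0.8135212369995815 -1.1716603606172111 M [-0.0019  0.1376  0.0472]
```

```bash
python3 -m inch '[[[0,0,0],[0.001,-0.0001,0.0002],-1],[[0,0,0],[0.001,-0.0001,0.0002],-1]]' | grep -E "^(force)"; python3 st.py | head -1
python3 -m inch '[[[0,0,0],[0.0008,-0.0001,0.0002],-1],[[0,0,0],[0.0008,-0.0001,0.0002],-1]]' | grep -E "^(force)"; python3 st.py | head -1
```

```text
force: [-1.9, 0.3, -1.2]
t 9.0 th 25.9 d 2.6 g -0.8 y -0.9 F ux,uy,uz 1.5221868139053347 -0.1348192458866309 -1.6612417913230184 M [0.0393 0.4177 0.0042]
force: [-3.9, 0.6, -2.2]
t 9.2 th 25.8 d 2.3 g -0.9 y -0.9 F ux,uy,uz 3.2330738472485296 -0.31050541738095944 -3.1125166221381857 M [ 0.0305  0.8866 -0.0037]
```

The holder is hooked: the soft stop came at full insertion depth. I'll rebase the rail frame on these touches and tilt down in stages.

```bash
sed -i 's/^ex=.*/&/; s/^def rot2/C0=C0+ux*.31e-3-uz*1.76e-3\ndef rot2/' plan.py; python3 st.py 2.6,0.7,26 2.2,0.7,23 2.0,0.6,20
```

```text
t 9.2 th 25.8 d 1.3 g 0.6 y -0.9 F ux,uy,uz 3.2330738472485296 -0.31050541738095944 -3.1125166221381857 M [ 0.0305  0.8866 -0.0037]
2.6,0.7,26 turn [-0.0008 -0.0041 -0.0015] shift [-0.0019 -0.0011 -0.0001] {'body/flange': 0.7, 'wall/flange': 1.3, 'tongue/flange': 2.1, 'tongue/web': 0.7}
2.2,0.7,23 turn [ 0.0046  0.0624 -0.0015] shift [-0.0004 -0.0012 -0.0009] {'body/flange': 0.7, 'wall/flange': 1.0, 'tongue/flange': 2.2, 'tongue/web': 0.8}
2.0,0.6,20 turn [ 0.0101  0.1288 -0.0015] shift [ 0.0007 -0.0013 -0.0019] {'body/flange': 0.6, 'wall/flange': 1.0, 'tongue/flange': 2.6, 'tongue/web': 1.0, 'clip/flange': 1.3}
1mm ux [-0.0013  0.0001  0.0003] uz [ 0.0003 -0.      0.0013]
```

```bash
python3 -m inch '[[[0,0,0],[-0.0026,0.0002,-0.0003],-1],[[0.002,0.03,0],[-0.0018,0.0002,-0.0006],-1],[[0.005,0.062,0],[-0.001,0.0002,-0.001],-1],[[0.005,0.062,0],[-0.001,0.0002,-0.001],-1]]' | grep -E "^(force)"; python3 st.py 2.2,.7,23 2.0,0.6,20 1.6,.5,17
```

```text
force: [0.3, -0.6, -1.4]
t 9.6 th 23.2 d 1.2 g 1.0 y -0.9 F ux,uy,uz -0.7409440028383506 0.5478706981179855 -1.2749371125580105 M [ 0.0297  0.1762 -0.0082]
2.2,.7,23 turn [ 0.0003  0.0045 -0.0013] shift [-0.0013 -0.0011 -0.0007] {'body/flange': 0.7, 'wall/flange': 1.0, 'tongue/flange': 2.2, 'tongue/web': 0.8}
2.0,0.6,20 turn [ 0.0057  0.0709 -0.0013] shift [-0.0002 -0.0012 -0.0017] {'body/flange': 0.6, 'wall/flange': 1.0, 'tongue/flange': 2.6, 'tongue/web': 1.0, 'clip/flange': 1.3}
1.6,.5,17 turn [ 0.0112  0.1374 -0.0012] shift [ 0.0012 -0.0013 -0.0028] {'body/flange': 0.5, 'wall/flange': 0.7, 'tongue/flange': 2.9, 'tongue/web': 1.1, 'clip/flange': 0.3}
1mm ux [-0.0013  0.0001  0.0003] uz [ 0.0003 -0.      0.0013]
```

```bash
python3 -m inch '[[[0.003,0.035,0],[-0.0002,0,-0.0009],-1],[[0.0057,0.071,0],[-0.0002,0,-0.0017],-1],[[0.0057,0.071,0],[-0.0002,0,-0.0017],-1]]' | grep -E "^(force)"; python3 st.py 2.0,0.6,20 1.6,.5,17
python3 -m inch '[[[0.003,0.035,0],[0.0007,0,-0.0006],-1],[[0.0055,0.067,0],[0.0012,0,-0.0012],-1],[[0.0055,0.067,0],[0.0012,0,-0.0012],-1]]' | grep -E "^(force)"; python3 st.py 1.6,.5,17 1.2,0.4,14
```

```text
force: [0.1, -0.5, -1.8]
t 9.9 th 20.0 d 2.1 g 0.5 y -0.9 F ux,uy,uz -0.6537216708160355 0.49843428367919346 -1.705311898545457 M [0.0162 0.0857 0.0185]
2.0,0.6,20 turn [ 0.0001  0.0005 -0.0014] shift [ 0.0001 -0.0012  0.0002] {'body/flange': 0.6, 'wall/flange': 1.0, 'tongue/flange': 2.6, 'tongue/web': 1.0, 'clip/flange': 1.3}
1.6,.5,17 turn [ 0.0055  0.067  -0.0014] shift [ 0.0015 -0.0013 -0.0009] {'body/flange': 0.5, 'wall/flange': 0.7, 'tongue/flange': 2.9, 'tongue/web': 1.1, 'clip/flange': 0.3}
1mm ux [-0.0013  0.0001  0.0003] uz [ 0.0003 -0.      0.0013]
force: [1.3, -0.1, -0.1]
t 10.2 th 17.0 d 1.9 g 0.3 y -1.0 F ux,uy,uz -1.283220336160646 -0.00648129394682231 0.2842145911560994 M [-0.0076 -0.145  -0.0152]
1.6,.5,17 turn [-0.      0.0005 -0.0013] shift [ 0.0003 -0.0013  0.0002] {'body/flange': 0.5, 'wall/flange': 0.7, 'tongue/flange': 2.9, 'tongue/web': 1.1, 'clip/flange': 0.3}
1.2,0.4,14 turn [ 0.0054  0.067  -0.0013] shift [ 0.0016 -0.0014 -0.0009] {'body/flange': 0.4, 'wall/flange': 0.5, 'tongue/web': 1.2, 'clip/flange': -0.6}
1mm ux [-0.0013  0.0001  0.0003] uz [ 0.0003 -0.      0.0013]
```

```bash
python3 -m inch '[[[0.003,0.035,0],[0.001,-0.0001,-0.0004],-1],[[0.0054,0.067,0],[0.0019,-0.0001,-0.0008],-1],[[0.0054,0.067,0],[0.0019,-0.0001,-0.0008],-1]]' | grep -E "^(force)"; python3 st.py 1.0,0.4,14 0.9,.3,11
```

```text
force: [1.5, -0.4, -0.0]
t 10.5 th 14.0 d 1.0 g 0.6 y -1.0 F ux,uy,uz -1.5111905653887072 0.31377001283552586 0.3710248014474859 M [-0.0203 -0.3472  0.0255]
1.0,0.4,14 turn [ 0.      0.0006 -0.0013] shift [-0.0002 -0.0013 -0.0003] {'body/flange': 0.4, 'wall/flange': 0.3, 'tongue/web': 1.0, 'clip/flange': -0.4}
0.9,.3,11 turn [ 0.0055  0.0671 -0.0013] shift [ 0.0007 -0.0014 -0.0015] {'body/flange': 0.3, 'wall/flange': 0.3, 'tongue/web': 1.4, 'clip/flange': -1.4}
1mm ux [-0.0013  0.0001  0.0003] uz [ 0.0003 -0.      0.0013]
```

```bash
python3 -m inch '[[[0.003,0.035,0],[0.0004,-0.0001,-0.0007],-1],[[0.0055,0.067,0],[0.0007,-0.0001,-0.0014],-1],[[0.0055,0.067,0],[0.0007,-0.0001,-0.0014],-1]]' | grep -E "^(force)"; python3 st.py 0.8,0.3,8
python3 -m inch '[[[0.003,0.035,0],[0.0006,-0.0001,-0.0006],-1],[[0.0055,0.067,0],[0.0012,-0.0001,-0.0012],-1],[[0.0055,0.067,0],[0.0012,-0.0001,-0.0012],-1]]' | grep -E "^(force)"; python3 st.py 0.7,0.3,8 0.6,.2,5
```

```text
force: [5.0, -0.7, 1.6]
t 10.8 th 11.0 d 0.9 g 0.4 y -1.0 F ux,uy,uz -4.5059205020182524 0.30870964815550717 2.8440418561146625 M [-0.0593 -0.6109  0.0057]
0.8,0.3,8 turn [ 0.0054  0.0671 -0.0014] shift [ 0.0007 -0.0013 -0.0013] {'body/flange': 0.3, 'wall/flange': 0.4, 'tongue/web': 1.8, 'clip/flange': -0.8}
1mm ux [-0.0013  0.0001  0.0003] uz [ 0.0003 -0.      0.0013]
force: [4.8, -0.3, 1.9]
t 11.1 th 8.0 d 0.6 g 0.4 y -1.0 F ux,uy,uz -4.205435304991765 -0.09075715962973101 3.0578183614569667 M [-0.0754 -0.9272  0.0057]
0.7,0.3,8 turn [-0.0001 -0.0002 -0.0014] shift [-0.0002 -0.0013 -0.0002] {'body/flange': 0.3, 'wall/flange': 0.3, 'tongue/web': 1.7, 'clip/flange': -0.7}
0.6,.2,5 turn [ 0.0053  0.0663 -0.0014] shift [ 0.0005 -0.0013 -0.0016] {'body/flange': 0.2, 'wall/flange': 0.3, 'tongue/web': 2.1, 'clip/flange': -1.5}
1mm ux [-0.0013  0.0001  0.0003] uz [ 0.0003 -0.      0.0013]
```

```bash
python3 -m inch '[[[0.003,0.035,0],[0.0003,-0.0001,-0.0007],-1],[[0.0055,0.067,0],[0.0006,-0.0001,-0.0014],-1],[[0.0055,0.067,0],[0.0006,-0.0001,-0.0014],-1]]' | grep -E "^(force)"; python3 st.py 0.5,0.2,2.5
python3 -m inch '[[[0.002,0.03,0],[0.0004,-0.0001,-0.0006],-1],[[0.0045,0.055,0],[0.0008,-0.0001,-0.0012],-1],[[0.0045,0.055,0],[0.0008,-0.0001,-0.0012],-1]]' | grep -E "^(force)"; python3 st.py 0.5,0.2,2.5 0.5,.2,0
```

```text
force: [4.0, 0.2, 4.6]
t 11.4 th 4.9 d 0.8 g 0.4 y -1.0 F ux,uy,uz -2.6326968895535368 -0.5728575392232474 5.423919165439654 M [ 0.0264 -0.404  -0.0561]
0.5,0.2,2.5 turn [ 0.004   0.054  -0.0013] shift [ 0.0007 -0.0014 -0.0013] {'body/flange': 0.2, 'wall/flange': 0.4, 'tongue/web': 2.5, 'clip/flange': -0.0}
1mm ux [-0.0013  0.0001  0.0003] uz [ 0.0003 -0.      0.0013]
force: [2.4, 0.2, 8.1]
t 11.7 th 2.3 d 0.9 g 0.5 y -0.9 F ux,uy,uz -0.1998351632962463 -0.3794418252349279 8.410223069910804 M [ 0.1006 -0.1099 -0.0266]
0.5,0.2,2.5 turn [-0.0007 -0.0042 -0.0012] shift [ 0.0003 -0.0013 -0.0004] {'body/flange': 0.2, 'wall/flange': 0.4, 'tongue/web': 2.5, 'clip/flange': -0.0}
0.5,.2,0 turn [ 0.0038  0.0512 -0.0012] shift [ 0.0007 -0.0013 -0.0014] {'body/flange': 0.2, 'wall/flange': 0.5, 'clip/flange': 1.5}
1mm ux [-0.0013  0.0001  0.0003] uz [ 0.0003 -0.      0.0013]
```

```bash
python3 -m inch '[[[0.002,0.025,0],[0.0002,0,-0.0003],-1],[[0.0038,0.05,0],[0.0004,0,-0.0005],-1],[[0.0038,0.05,0],[0.0004,0,-0.0005],-1]]' | grep -E "^(force)"; python3 st.py 0.5,0.4,-1
```

```text
force: [2.3, -0.7, 7.7]
t 12.0 th 0.0 d 1.1 g 0.7 y -0.9 F ux,uy,uz -0.2898923540288478 0.519517179876058 8.074358990331671 M [ 0.0903 -0.1201 -0.0014]
0.5,0.4,-1 turn [ 0.0018  0.0229 -0.0013] shift [ 0.0007 -0.0013 -0.001 ] {'body/flange': -0.2, 'wall/flange': 0.5, 'clip/flange': 1.9}
1mm ux [-0.0013  0.0001  0.0003] uz [ 0.0003 -0.      0.0013]
```

```bash
python3 - <<'E'
from bench import vision; import cv2
I={n:vision.get_image(n)[:,:,::-1] for n in("wrist","scene")}
cv2.imwrite("pics/wrist3.png",I["wrist"])
z=lambda a,w,h:cv2.resize(a,(w,h),interpolation=cv2.INTER_CUBIC)
cv2.imwrite("pics/m3.png",cv2.hconcat([z(I["wrist"][150:350,200:370],400,470),z(I["scene"][190:245,275:325],400,470)]))
E
```

```text
(no output)
```

View pics/m3.png

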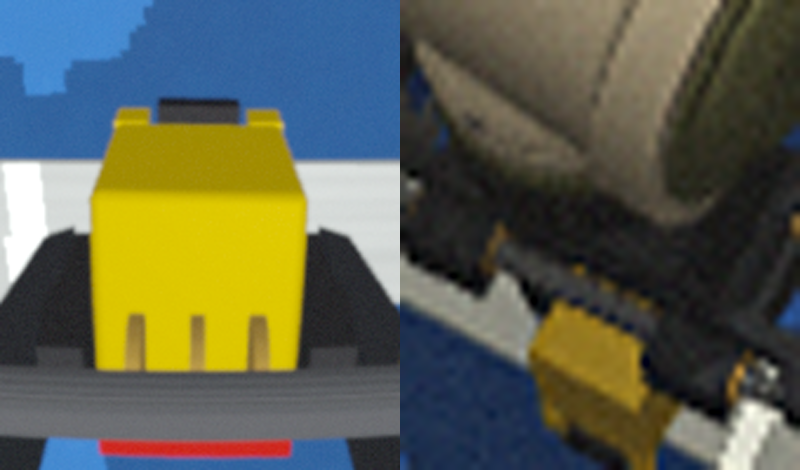

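The crop shows the feet down over the rail's lower edge and the clip below it. I'll press a little more, then do a gentle lift test.

```bash
python3 -m inch '[[[0.0005,0.006,0],[-0.0001,0,-0.0006],-1],[[0.0005,0.006,0],[-0.0001,0,-0.0006],-1],[[0.0005,0.006,0],[-0.0001,0,-0.0006],-1]]' | grep -E "^(force)"; python3 st.py |head -1
python3 -m inch '[[[0,0,0],[0.0003,0,0.0013],-1],[[0,0,0],[0.0006,0,0.0025],-1],[[0,0,0],[0.0006,0,0.0025],-1]]' | grep -E "^(force)"; python3 st.py |head -1
python3 -m inch '[[[0,0,0],[0.0002,0,0.0008],-1],[[0,0,0],[0.0002,0,0.0008],-1],[[0,0,0],[0.0002,0,0.0008],-1]]' | grep -E "^(force)"; python3 st.py |head -1
```

```text
force: [1.9, 0.6, 10.7]
t 12.4 th -0.2 d 1.1 g 0.7 y -0.9 F ux,uy,uz 1.0281825872199635 -0.7830682921901363 10.781306585908535 M [ 0.0943 -0.0396  0.0053]
force: [-0.3, 0.1, -0.6]
t 12.7 th -0.3 d 1.7 g 1.1 y -1.1 F ux,uy,uz 0.16516125038899174 -0.04872017078385288 -0.6668630447291541 M [-0.0084 -0.1446  0.0409]
force: [-1.3, 0.0, -2.9]
t 13.0 th -0.3 d 1.4 g 2.0 y -1.1 F ux,uy,uz 0.5066752804155187 0.06956171496369426 -3.1748485352797946 M [ 0.0708 -0.0682 -0.03  ]
```

```bash
python3 -m inch '[[[0,0,0],[0.0002,0,0.0006],-1],[[0,0,0],[0.0002,0,0.0006],-1],[[0,0,0],[0.0002,0,0.0006],-1]]' | grep -E "^(force)"; python3 st.py |head -1
python3 -m inch '[[[0,0,0],[-0.0005,0,-0.002],-1],[[0,0,0],[-0.0006,0,-0.0026],-1],[[0,0,0],[-0.0006,0,-0.0026],-1]]' | grep -E "^(force)"; python3 st.py 0.4,0.7,0
```

```text
force: [-1.2, -0.3, -9.1]
t 13.3 th -0.3 d 1.3 g 2.2 y -1.1 F ux,uy,uz -1.171503302413165 0.3855434266175848 -9.09175519914105 M [ 0.0567 -0.119  -0.0098]
force: [-0.3, -0.1, -1.4]
t 13.6 th -0.1 d 0.7 g 1.4 y -0.9 F ux,uy,uz -0.11618837292640266 0.11637024369309727 -1.4419318982381153 M [ 0.0197 -0.2007 -0.0102]
0.4,0.7,0 turn [-0.0001 -0.0029 -0.0012] shift [-0.     -0.0012 -0.001 ] {'body/flange': 0.7, 'wall/flange': 0.4, 'tongue/web': 2.9, 'clip/flange': 1.0}
1mm ux [-0.0013  0.0001  0.0003] uz [ 0.0003 -0.      0.0013]
```

The lift test confirms the clip holds: the pull rose to about 8 N after 1.5 mm of play. I'll set it down, release and retreat.

```bash
python3 -m inch '[[[0,0,0],[-0.0002,0,-0.0011],-1],[[0,0,0],[-0.0002,0,-0.0011],-1],[[0,0,0],[-0.0002,0,-0.0011],-1]]' | grep -E "^(force)"; python3 st.py|head -1
python3 -m inch '[[[0,0,0],[0,0,0],0.1],[[0,0,0],[0,0,0],0.36],[[0,0,0],[0,0,0],0.36],[[0,0,0],[0,0,0],0.36],[[0,0,0],[0,0,0],0.36]]'
python3 -m inch '[[[0,0,0],[0.005,0,0.02],0.36],[[0,0,0],[0.017,0,0.065],0.36],[[0,0,0],[0.034,0,0.13],0.36],[[0,0,0],[0.034,0,0.195],0.36],[[0,0,0],[0.034,0,0.22],0.36]]'
python3 -m inch '[[[0,0,0],[-0.06,0,0.04],0.36],[[0,0,0],[-0.12,0,0.08],0.36],[[0,0,0],[-0.18,0,0.1],0.36],[[0,0,0],[-0.2,0,0.1],0.36],[[0,0,0],[-0.2,0,0.1],0.36]]'
python3 - <<'E'
from bench import vision; import cv2
I={n:vision.get_image(n)[:,:,::-1] for n in("top","scene","wrist")}
z=lambda a,w,h:cv2.resize(a,(w,h),interpolation=cv2.INTER_CUBIC)
for n in I: cv2.imwrite(f"pics/{n}4.png",I[n])
cv2.imwrite("pics/m4.png",cv2.hconcat([z(I["wrist"],400,300),z(I["scene"][160:280,230:390],400,300)]))
E
```

```text
force: [-0.4, -0.0, 5.2]
t 13.9 th -0.1 d 0.6 g 0.8 y -0.9 F ux,uy,uz 1.7109305095657845 0.04520056197780678 4.963725108701495 M [0.0933 0.0413 0.0188]
clock: 14.4
position: [0.5544, -0.015, 0.0773]
tcp_rot: [0.99, -0.04, -0.132, -0.005]
force: [0.5, 0.4, 0.0]
gripper_width: 0.0602
finger_force: 0.0
clock: 14.9
position: [0.581, -0.0151, 0.2472]
tcp_rot: [0.991, -0.04, -0.129, -0.005]
force: [0.5, -0.5, 0.6]
gripper_width: 0.0597
finger_force: 0.0
clock: 15.4
position: [0.4283, -0.0148, 0.3188]
tcp_rot: [0.991, -0.04, -0.131, -0.005]
force: [1.5, -0.3, 0.2]
gripper_width: 0.0598
finger_force: 0.0
```

View pics/m4.png

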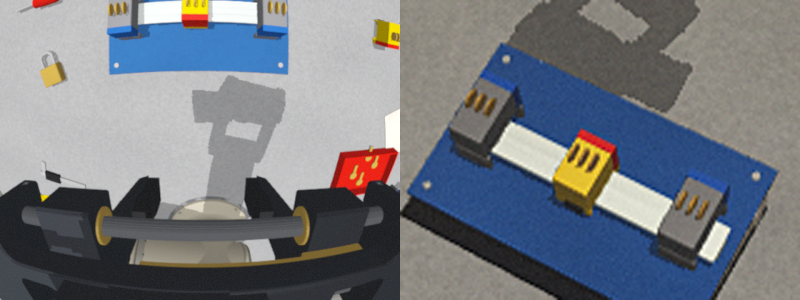

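The pictures show the holder seated on the rail midway between the grey holders, parallel to them, with the gripper clear. Handing in.

```bash
python3 -c "from bench import r; print(r.sign_off())"
```

```text
the job is handed in; nothing more can be done
None
```

The yellow holder is hooked, clipped flush on the rail midway between the grey holders and released; a gentle lift test held the clip, no force reading passed 11 N, and the job was handed in at about 15.5 s.

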